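# Pin back the sprung belt tensioner

### The arm

A 6-joint arm with a two-finger parallel gripper is mounted at the origin on the work surface. World frame = base frame: x ahead of the robot, y to its left, z up, the work surface at z = 0. Lengths are in m, angles in rad, forces in N, time in s.
With the tool pointing down it reaches from about 0.35 to 0.775 m from the base axis. Payload 5.5 kg.
Tool frame: the origin (TCP) lies at the very end of the fingers, on their centre line; the grasp point (between the pads) lies 19 mm behind it; z points along the fingers, x is the direction in which the jaws open and shut, and the axes are right-handed (so a half turn about z gives the same grasp; the last joint's range is limited). The gripper opens to 85 mm and grips with 20 to 120 N. Pads are 22 mm wide; open, the fingers measure 114 mm over their backs; the gripper's body (76 mm by 85 mm) begins 54 mm behind the grasp point. The pads swing forward as they close: fully open they stand 13 mm farther back than shut.
Start: joints at [0.972, 0.313, 0.046, 1.304, 0, 1.431], TCP at [0.255, 0.516, 0.231] pointing down, gripper open.
Joint ranges: [-2.76, 2.76], [-0.86, 1.69], [-1.03, 1.26], [-2.2, 2.34], [-1.47, 1.5], [-3.14, 3.14]. Speed limits (rad/s): [2.57, 2.57, 3.14, 3.14, 3.14, 3.14].

### API

Orientations are given as a unit quaternion [w, x, y, z].
In Python, from workcell import env gives the robot as it stands.
- The arm moves only by the shell command python3 -m inch 'ROWS' [FORCE]. ROWS is JSON, a list of rows, each a list of 7 numbers: the turn, a rotation vector about the tool's x, y, z each as a share of 8 degrees, from -1 to 1, then the shift along the tool's x, y, z each as a share of 0.05 m, from -1 to 1, then the closure, from 0 (fully open) to 1 (shut). A call has 1 to 12 rows; each row shifts and turns the commanded pose from where the row before left it, along the tool's axes as they then stand; what a row does not reach is not made up. A row lasts 1/10 s, in which the tool goes at most 50 mm and 8.59 degrees, less where a joint would pass 70% of its speed; a pose out of reach is approached as far as the arm can. A call with a number of a shift or a turn outside -1 to 1 is refused whole. A call with a gripper value outside its range is refused whole. The fingers move at their own pace and stop on an object; FORCE is the grip in N (left out, the last holds). Time passes only in rows, so rows that do not move let the fingers close. It gives the time, the measured TCP pose, the force and the opening at its end, in the units of the state.
- env.get_state(): the state, without advancing time (a new reading comes with each control period).
- env.read_camera(name): name is "scene" or "side" or "wrist"; returns the picture (420x560x3 uint8, red, green, blue); there is no depth.
- env.calibration(name): a dict with "fx", "fy", "cx", "cy" (pixels), "rvec" (rotation vector, rad) and "tvec" (3), from world to camera coordinates, as OpenCV has them; the wrist camera has in their place "hand_eye" (4x4, takes a point from camera to tool coordinates, whose origin is the TCP and whose axes are the tool frame's). Camera axes: x right, y down, z forward; pixel columns grow to the right and rows downward; lengths in m; the calibration is good to about 2 mm. A picture is of the moment at which its call begins: read the wrist's pose just before it. calibration takes no time and is no camera call.
- env.hand_in(): hands the job in, once; it reports no verdict.
The state is a dict: "clock": time; "joint_pos": joint angles; "qvel": joint speeds; "tau": joint torques, N m; "tcp_pos": TCP position; "orientation": TCP orientation; "wrist_force": force on the tool from outside, world axes, zero at the start; "ft_torque": the same for the moment, N m; "finger_gap": finger opening in m.
Only numpy, scipy, OpenCV 4.12 (cv2) and the standard library are available. Lean on these libraries where they do the work, as an engineer would, in place of code of your own. Each camera call takes 0.05 s, during which the arm holds its last target.

### The job

Pin the sprung belt tensioner of the little bench sander back so that a new belt can be put on: take the locking pin (round collar, straight round grip) from the wooden block, put it through the eye of the tensioner lever, swing the lever back against its spring until the pin finds the hole in the plate below, push the pin fully home so that its collar sits on the lever, and let go. Feel gently for the hole without ramming the pin into the plate, never let the lever snap back, and leave the sander, the other two things in the block, the ships and the bottles where they are.

Things in the scene. Friction and masses are not known exactly. Their poses are not given: they have to be found in the camera images.
- drive: Belt drive of a small bench sander, cover off, fixed: grey box 220 x 220 mm, 40 mm high, with two pulleys (tops 66 mm above the bench) at its far (+x) side and an upright sanding disc beyond its far edge (top at 95 mm). Origin under the box's centre, z up. The lever's pivot is at x 20 mm, y 0 in this frame; the lock plate lies on its near (-x) side.
- lock_plate: Aluminium plate 46 x 114 mm, 18 mm thick, flat top 58 mm above the bench, fixed on the drive below the eye. Origin on the pivot axis, 40 mm above the bench. One through hole, 12 mm across, on the 60 mm circle that the eye runs on. The plate is set differently each time: the eye is over the hole at a lever angle between 0.55 and 0.85 rad that is not given: feel for it with the pin, or look.
- pivot (a point): Pivot axis of the lever, at the height of the lever's top face (69 mm above the bench); fixed on the drive.
- eye (a point): Centre of the lever's eye at its top face (69 mm above the bench). Round through hole 12 mm across, 60 mm from the pivot; the steel lever is 10 mm thick, 34 mm wide there, and runs 1 mm above the lock plate. The eye is in the lever's near arm; the far arm carries a black idler wheel (36 mm across, top 86 mm above the bench).
- tensioner (a joint): Angle of the lever in rad: 0 at rest against its stop, growing counter-clockwise seen from above, end stop at 1.15. A spring turns it back: 0.20 N m at rest rising to 0.34 N m at 0.7 rad (3.3 to 5.7 N at the eye). Let go, it snaps back.
- lock_pin: Steel locking pin, 40 to 100 g, 70 mm long, standing tip down in any of the block's three holes. Shank 10 mm across, 26 mm long, its last 4 mm tapered to 5.6 mm; then a round collar 20 mm across (26 to 30 mm from the tip); then a straight round grip 16 mm across (30 to 70 mm). Origin at the tip, z towards the grip. Fully home, the tip is 15 mm below the lock plate's top.
- lock_pin_tip (a point): Tip of the locking pin (the same point as its origin).
- pin_block: Wooden block 170 x 50 mm, 30 mm high, fixed; origin under its centre; three through holes 12.5 mm across at x -55, 0 and 55 mm. The pins' collars rest on its top, so the tips stand 4 mm above the bench.
- scriber: Not needed: steel tool in the block with a round 10 mm stem and an 18 mm ball on top, 75 mm tall.
- socket_key: Not needed: steel tool in the block with a low square 20 mm head, 42 mm tall.
- grey_ship: Bystander: grey model ship, 190 x 36 mm, 60 mm tall with its thin mast, loose on the bench; origin under its centre, bow to +x.
- small_ship: Bystander: small grey model ship 120 x 26 mm, loose.
- white_ship: Bystander: white model ship 170 x 34 mm, loose.
- paint_jar: Bystander: paint jar 42 mm across, 50 mm tall, loose.
- glue: Bystander: glue bottle 36 mm across, 110 mm tall, loose.

How it is judged:
On the way, in this order (a step that is already met when the one before it is completed fails the run):
1. the locking pin is out of the block (height (world z) of lock_pin_tip above 0.04 m), for 0.1 s.
2. the lever is swung back well off its stop (value of joint tensioner above 0.4 rad), for 0.1 s.
At the end, for the whole second after the job is handed in: The lever is held back by the pin (angle between 0.45 and 0.95 rad), the pin goes through the eye into the hole of the lock plate with its tip at least 12 mm below the top of the plate (15 mm is fully home) and within 6 mm of the eye's centre seen from above, within 0.15 rad of upright and at rest (z of lock_pin_tip in the frame of drive below 0.046 m and horizontal distance between lock_pin_tip and eye below 0.006 m and angle between lock_pin's own z axis and vertical below 0.15 rad and value of joint tensioner between 0.45 and 0.95 rad and linear speed of lock_pin below 0.02 m/s); the robot touches nothing.
It fails at once if the pin is rammed against the lock plate (over 25 N) (contact force between lock_pin and lock_plate above 25 N).
It fails at once if the lever snaps back (faster than 3 rad/s) (velocity of joint tensioner below -3 rad/s).
It fails at once if another thing is moved by more than 30 mm (distance of any of scriber, socket_key, grey_ship, small_ship, white_ship, paint_jar, glue from where it was at the start of the episode above 0.03 m).
It also fails if it takes over 67 s, if anything falls off the work surface, if the arm or the gripper's body presses on something with over 40 N, if the wrist force passes 120 N, or if a joint passes its speed limit or range.

## Working session

There is one attempt and no reset: what is moved stays moved. The work goes in short steps, Python scripts to look and compute and a shell command to move; the robot and the scene stay as the last step left them, time stands still between calls to the robot, and variables do not carry over. Pictures are saved under pics/ and viewed, and the job is handed in when it is done.

```bash
ls; mkdir -p pics
cat > h.py <<'E'
import numpy as np, cv2
from scipy.spatial.transform import Rotation as R
from workcell import env
def snap(n,f):
    im=env.read_camera(n); cv2.imwrite('pics/'+f,im[:,:,::-1]); return im
def cam(n,st=None):
    c=env.calibration(n); K=np.array([[c['fx'],0,c['cx']],[0,c['fy'],c['cy']],[0,0,1]])
    if 'hand_eye' in c:
        st=st or env.get_state(); q=st['orientation']
        T=np.eye(4);T[:3,:3]=R.from_quat([q[1],q[2],q[3],q[0]]).as_matrix();T[:3,3]=st['tcp_pos']
        M=np.linalg.inv(T@np.array(c['hand_eye']))
    else:
        M=np.eye(4);M[:3,:3]=cv2.Rodrigues(np.array(c['rvec'],float))[0];M[:3,3]=np.ravel(c['tvec'])
    return K,M
def onplane(n,uv,z,st=None):
    K,M=cam(n,st);Rm=M[:3,:3];C=-Rm.T@M[:3,3]
    d=Rm.T@np.linalg.inv(K)@np.array([uv[0],uv[1],1]);return C+d*(z-C[2])/d[2]
def proj(n,p,st=None):
    K,M=cam(n,st);q=K@(M[:3,:3]@np.array(p)+M[:3,3]);return q[:2]/q[2]
E
python3 - <<'E'
from h import *
st=env.get_state();print(st)
for n in('scene','side','wrist'):
    snap(n,n+'0.png');K,M=cam(n,st);print(n,K[0,0],-M[:3,:3].T@M[:3,3],M[2,:3])
E
```

```text
pics
{'clock': 0.0, 'joint_pos': array([9.72401885e-01, 3.13988234e-01, 4.50020699e-02, 1.30356394e+00,
       1.63774683e-06, 1.43120282e+00]), 'qvel': array([ 0.00028365,  0.00136159,  0.00100423, -0.00022991, -0.00120323,
       -0.00079791]), 'tau': array([-4.71133408e-04, -4.80629289e+01,  2.98532152e+01,  1.93952664e-02,
       -1.43823527e-04, -1.01651696e-05]), 'tcp_pos': array([0.25438178, 0.5151298 , 0.2304252 ]), 'orientation': array([ 3.53929321e-04,  8.49373962e-01,  5.27790777e-01, -8.02287043e-04]), 'wrist_force': array([0.43911341, 0.33430218, 0.49985778]), 'ft_torque': array([-0.01323659,  0.03497638, -0.00587058]), 'finger_gap': 0.0855234085969688}
scene 441.11978455502856 [ 1.16284488 -0.58105553  0.87100487] [-0.51487475  0.51673214 -0.68402624]
side 535.2226793020488 [0.77344275 1.03831858 0.82664379] [-0.16364157 -0.80731645 -0.56697583]
wrist 357.51060849691476 [0.18893875 0.5483222  0.37349153] [ 0.25528332 -0.12797638 -0.95835926]
```

View pics/scene0.png

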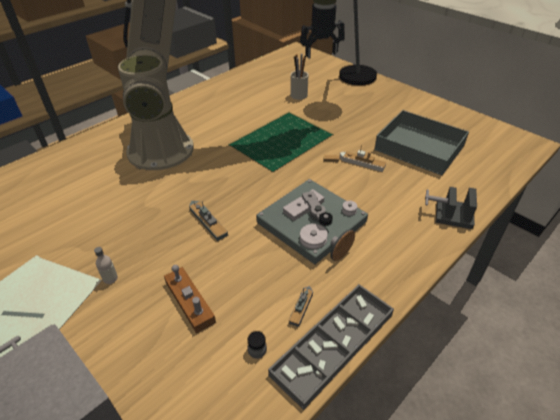

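View pics/side0.png

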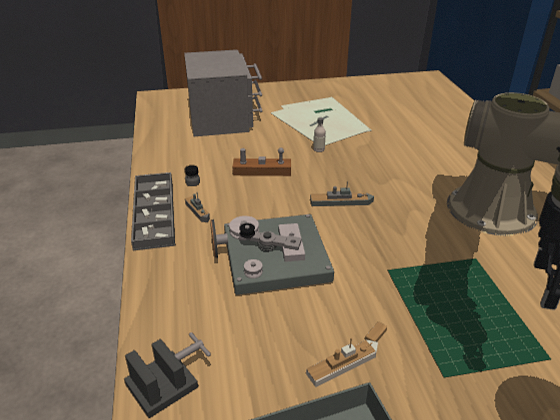

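View pics/wrist0.png

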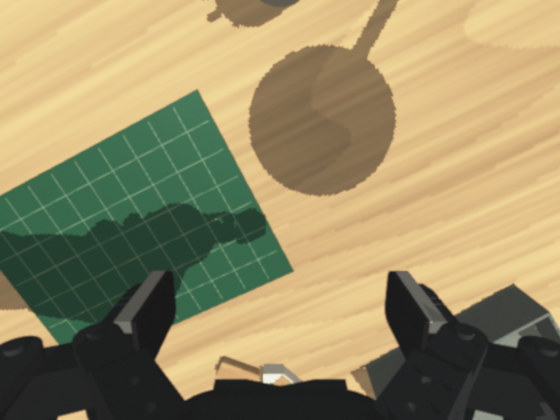

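The scene view shows the block around (190,298), with tall items at its ends (176,272) and (196,305). The drive is around (312,218). I'll zoom in on both.

Run:
```python
import cv2,numpy as np
s=cv2.imread('pics/scene0.png');d=cv2.imread('pics/side0.png')
def z(i,x,y,w,h,W,H): return cv2.resize(i[y:y+h,x:x+w],(W,H),interpolation=cv2.INTER_CUBIC)
cv2.imwrite('pics/z1.png',np.hstack([z(s,155,255,70,80,400,457),z(d,225,140,75,80,400,427+30)]))
cv2.imwrite('pics/z2.png',np.hstack([z(s,250,175,120,100,400,333),z(d,205,205,135,100,400,333)]))
```

```text
(no output)
```

View pics/z1.png

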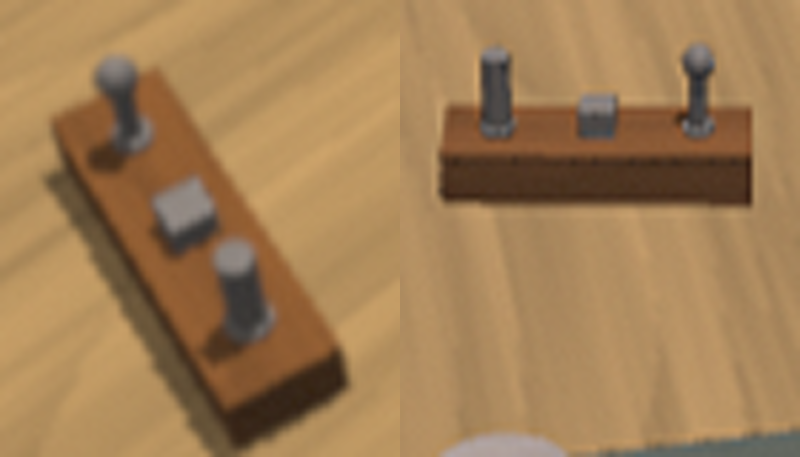

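View pics/z2.png

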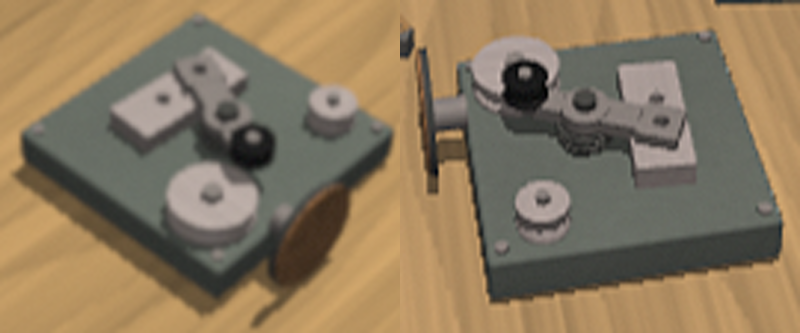

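Run:
```python
from h import *
K1,M1=cam('scene');K2,M2=cam('side')
def tri(a,b):
    X=cv2.triangulatePoints(K1@M1[:3],K2@M2[:3],np.array(a,float).reshape(2,1),np.array(b,float).reshape(2,1));return (X[:3]/X[3]).ravel()
for nm,a,b,z in [('pintop',(196.1,298.1),(242.8,149.3),.074),('hole',(298.9,204.1),(291.7,234.1),.058),('eye',(310,195.7),(293.1,241.3),.069),('pivotcap',(250+228/3.33,175+107/3.33),(205+184/2.963,205+98/3.33),.078)]:
    print(nm,tri(a,b),onplane('scene',a,z),onplane('side',b,z))
# block top corners scene
for n,pts in {'scene':[(53,122),(157,68),(345,352),(232,410)],'side':[(47,106),(350,106),(350,154),(40,154)]}.items():
  for p in pts:
    uv=(155+p[0]/5.714,255+p[1]/5.714) if n=='scene' else (225+p[0]/5.333,140+p[1]/5.714)
    print(n,onplane(n,uv,.03))
# drive box top corners
for n,pts in {'scene':[(22,132),(198,14),(391,133),(218,272)],'side':[(58,62),(318,32),(380,220),(90,272)]}.items():
  for p in pts:
    uv=(250+p[0]/3.333,175+p[1]/3.33) if n=='scene' else (205+p[0]/2.963,205+p[1]/3.33)
    print(n,onplane(n,uv,.04))
```

```text
pintop [ 0.62474622 -0.31074629  0.074981  ] [ 0.62518074 -0.31039995  0.074     ] [ 0.62395782 -0.31319648  0.074     ]
hole [0.5635393  0.08155753 0.05820073] [0.56626291 0.08125233 0.058     ] [0.56188303 0.0800469  0.058     ]
eye [0.56873177 0.12016679 0.0679686 ] [0.5727832  0.11866925 0.069     ] [0.56717447 0.12001799 0.069     ]
pivotcap [0.62296561 0.09427625 0.07610045] [0.6261091  0.09239419 0.078     ] [0.6223056  0.09587731 0.078     ]
scene [ 0.48995452 -0.31051319  0.03      ]
scene [ 0.49732664 -0.26242012  0.03      ]
scene [ 0.66589766 -0.2957668   0.03      ]
scene [ 0.65519829 -0.34220123  0.03      ]
side [ 0.64871614 -0.34120638  0.03      ]
side [ 0.48313445 -0.31061896  0.03      ]
side [ 0.49295885 -0.2631804   0.03      ]
side [ 0.65809513 -0.29375984  0.03      ]
scene [ 0.49964559 -0.01566791  0.04      ]
scene [0.50041448 0.19798823 0.04      ]
scene [0.71597484 0.19376138 0.04      ]
scene [ 0.71403208 -0.01656648  0.04      ]
side [ 0.7093988 -0.0131638  0.04     ]
side [ 0.49009128 -0.01009333  0.04      ]
side [0.49455419 0.20202701 0.04      ]
side [0.7098058  0.21075271 0.04      ]
```

The pin (plain cylinder) is in the block's +x end hole, with its top triangulated at z 0.075 against a given 0.074. The hole, eye and pivot are consistent with each other: radii are about 60 mm and the hole is at about 0.65 rad. I'll move on and look at the drive with the wrist camera on the way.

```bash
python3 -m inch '[[0,0,-1,0,0,0,0],[0,0,-0.95,0,0,0,0],[0,0,0,-0.726,0.636,0,0],[0,0,0,-0.726,0.636,0,0],[0,0,0,-0.726,0.636,0,0],[0,0,0,-0.726,0.636,0,0],[0,0,0,-0.726,0.636,0,0],[0,0,0,-0.726,0.636,0,0],[0,0,0,-0.726,0.636,0,0],[0,0,0,-0.726,0.636,0,0],[0,0,0,-0.726,0.636,0,0],[0,0,0,-0.726,0.636,0,0]]'
python3 - <<'E'
from h import *
st=env.get_state();print(st);snap('wrist','w1.png')
for p in [(.5636,.0815,.058),(.569,.120,.069),(.6235,.094,.069)]: print(proj('wrist',p,st))
E
```

```text
clock: 1.35
tcp_pos: [0.5004, 0.098, 0.2312]
orientation: [-0.0, 0.77, 0.638, 0.0]
wrist_force: [1.1, 1.0, -0.6]
finger_gap: 0.0855
{'clock': 1.35, 'joint_pos': array([ 3.57141166e-02,  1.86961466e-01, -1.19982242e-01,  1.26381231e+00,
        2.10513015e-04,  2.22387295e-01]), 'qvel': array([-0.87090219,  0.2757204 ,  0.33621147,  0.05757754,  0.00154922,
       -0.86332637]), 'tau': array([  3.29745412, -43.27961326,  27.84978747,   0.39233982,
        -0.13990968,   0.88136265]), 'tcp_pos': array([0.50037356, 0.09799228, 0.2312367 ]), 'orientation': array([-7.10885761e-05,  7.69932102e-01,  6.38125807e-01,  8.01967763e-05]), 'wrist_force': array([ 1.08830904,  1.01325415, -0.57388794]), 'ft_torque': array([ 0.02195662, -0.02369493,  0.01668001]), 'finger_gap': 0.08554222833049686}
[274.46619575 254.28423321]
[316.15551404 257.23026634]
[298.59409051 312.40941985]
```

View pics/w1.png

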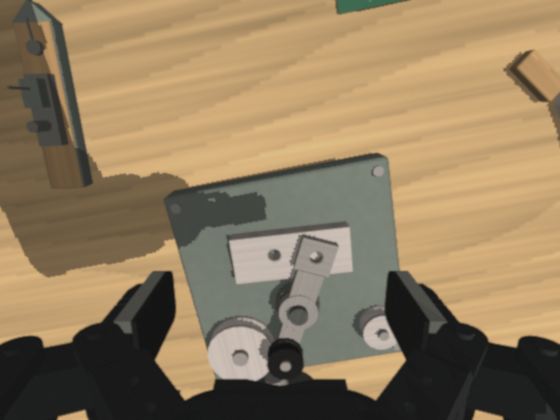

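The wrist view agrees with the triangulation to about 1 px: hole at (274,254), eye at (316,257), pivot near (298,313). I'll take one more static picture and measure it precisely.

```bash
python3 -m inch '[[0,0,0,0,0,0,0]]'
python3 - <<'E'
from h import *
st=env.get_state();im=snap('wrist','w2.png');print(st['tcp_pos'],st['qvel'].round(3))
cv2.imwrite('pics/z3.png',cv2.resize(im[215:345,210:370,::-1],(800,650)[:2],interpolation=cv2.INTER_CUBIC)[:600])
for p in [(.5636,.0815,.058),(.569,.120,.069),(.6235,.094,.069)]: print(proj('wrist',p,st))
E
```

```text
clock: 1.5
tcp_pos: [0.5009, 0.0974, 0.2307]
orientation: [-0.0, 0.772, 0.636, -0.0]
wrist_force: [0.2, 0.4, -0.9]
finger_gap: 0.0854
[0.50089176 0.09736577 0.2307147 ] [ 0.065 -0.02  -0.024  0.019  0.015  0.016]
[275.40192886 254.04437236]
[317.20214299 256.78656436]
[299.86379926 312.1967772 ]
```

View pics/z3.png

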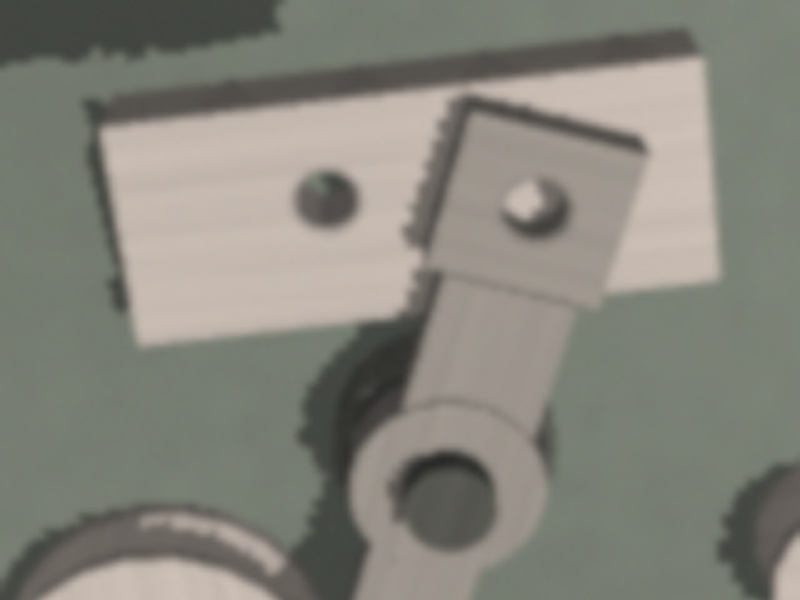

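Run:
```python
from h import *
h=onplane('wrist',(275.4,254.8),.058);e=onplane('wrist',(317.2,256.4),.069);p=onplane('wrist',(299.8,315),.069)
print(h,e,p)
d=lambda a,b:np.hypot(*(a-b)[:2]);print(d(e,p),d(h,p))
# pivot from circle: centre 60 from both
m=(h+e)[:2]/2;L=d(h,e)/2;v=(e-h)[:2]/(2*L);n=np.array([v[1],-v[0]]);print('pivot',m+n*np.sqrt(.06**2-L*L),'angle',2*np.arcsin(L/.06), 'pintop delta')
t=np.array([.6245,-.311])-env.get_state()['tcp_pos'][:2];c=R.from_quat([.772,.636,0,0]).as_matrix();print(c.T@[*t,0]/.05)
```

```text
[0.56325869 0.08303374 0.058     ] [0.56743135 0.12175669 0.069     ] [0.62540525 0.09522311 0.069     ]
0.0637573824682521 0.06333068587410286
pivot [0.6217703 0.096315 ] angle 0.66109156653742 pintop delta
[-7.56810975  4.01567263  0.        ]
```

```bash
python3 -m inch '[[0,0,0,-0.841,0.335,0,0],[0,0,0,-0.841,0.335,0,0],[0,0,0,-0.841,0.335,0,0],[0,0,0,-0.841,0.335,0,0],[0,0,0,-0.841,0.335,0,0],[0,0,0,-0.841,0.335,0,0],[0,0,0,-0.841,0.335,0,0],[0,0,0,-0.841,0.335,0,0],[0,0,0,-0.841,0.335,0,0],[0,0,0,0,0,0,0],[0,0,0,0,0,0,0]]'
python3 - <<'E'
from h import *
st=env.get_state();im=snap('wrist','w3.png');print(st['tcp_pos'],st['qvel'].round(3))
for p in [(.6245,-.311,.074),(.6245,-.311,.034)]: print(proj('wrist',p,st))
E
```

```text
clock: 2.65
tcp_pos: [0.5779, -0.2989, 0.2303]
orientation: [-0.001, 0.77, 0.638, 0.0]
wrist_force: [0.1, 0.0, 0.6]
finger_gap: 0.0855
[ 0.57787539 -0.29888771  0.23034595] [ 0.027 -0.029 -0.025  0.006  0.002 -0.001]
[275.22159943 244.60149248]
[275.66277563 229.64387193]
```

View pics/w3.png

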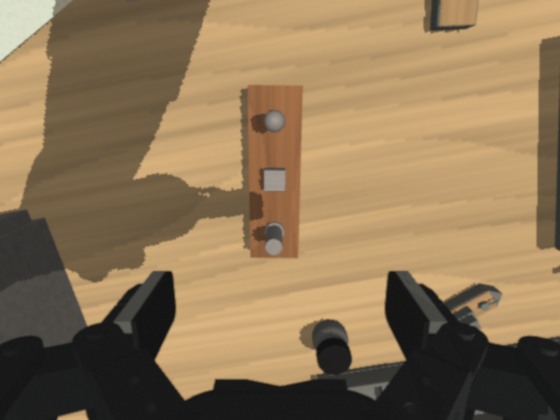

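The pin's top is at (274,247), the scriber at (274,121) and the key at (274,180). The paint jar is at (332,345), just beyond the block.

Run:
```python
from h import *
st=env.get_state();im=cv2.imread('pics/w3.png')
cv2.imwrite('pics/z4.png',cv2.resize(im[210:265,240:310],(700,550),interpolation=cv2.INTER_CUBIC))
a=onplane('wrist',(274,247),.074);b=onplane('wrist',(274,121),.070);k=onplane('wrist',(274.5,180),.046)
jar=onplane('wrist',(332,350),.05)
print(a,b,k,jar,a-b)
q=st['orientation'];c=R.from_quat([q[1],q[2],q[3],q[0]]).as_matrix();print(c.round(3));print(c.T@(a-st['tcp_pos']))
```

```text
[ 0.62678796 -0.31170341  0.074     ] [ 0.51847096 -0.29093247  0.07      ] [ 0.57205436 -0.30111723  0.046     ] [ 0.76428907 -0.27533838  0.05      ] [ 0.108317   -0.02077094  0.004     ]
[[ 0.184  0.983 -0.001]
 [ 0.983 -0.184  0.001]
 [ 0.001 -0.001 -1.   ]]
[-0.00461594  0.05083963  0.15672256]
```

View pics/z4.png

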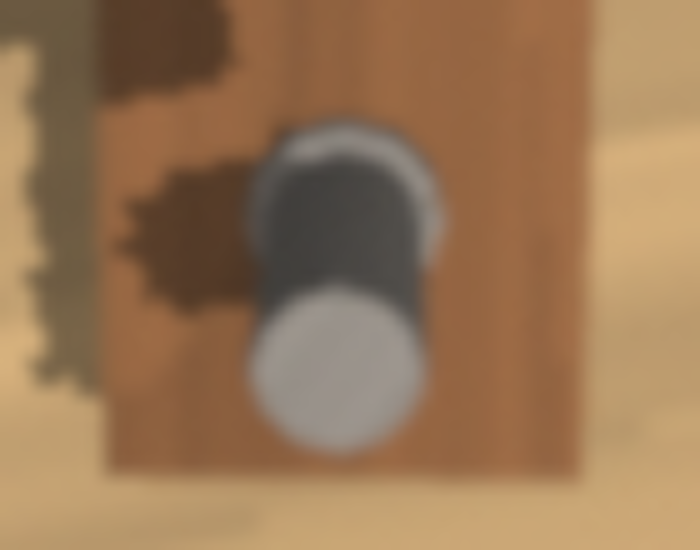

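```bash
python3 -m inch '[[0,0,0,-0.046,0.5,0.3,0],[0,0,0,-0.046,0.5,0.3,0],[0,0,0,0,0,0.6,0],[0,0,0,0,0,0.6,0],[0,0,0,0,0,0.5,0],[0,0,0,0,0,0.5,0],[0,0,0,0,0,0.5,0],[0,0,0,0,0,0.5,0],[0,0,0,0,0,0,0],[0,0,0,0,0,0,0]]'
python3 - <<'E'
from h import *
st=env.get_state();im=snap('wrist','w4.png');print(st['tcp_pos'],st['wrist_force'])
E
```

```text
clock: 3.7
tcp_pos: [0.6261, -0.3115, 0.0419]
orientation: [-0.001, 0.769, 0.639, -0.0]
wrist_force: [1.0, 0.0, 0.5]
finger_gap: 0.0853
[ 0.62612305 -0.31154924  0.04185476] [1.01806815 0.01632984 0.49859114]
```

View pics/w4.png

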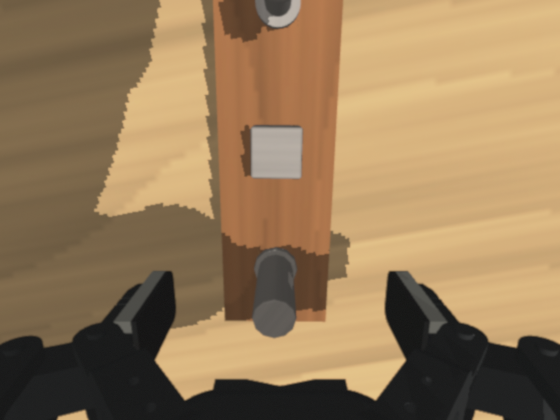

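Run:
```python
from h import *
st=env.get_state();t=st['tcp_pos'];print(proj('wrist',[t[0],t[1],.074]),onplane('wrist',(274.5,321),.074)-t)
```

```text
[277.85734486 316.63923773] [ 0.00154775 -0.00152336  0.03101497]
```

```bash
python3 -m inch '[[0,0,0,-0.03,0.035,0.02,0],[0,0,0,0,0,0,0],[0,0,0,0,0,0,0.9],[0,0,0,0,0,0,0.9],[0,0,0,0,0,0,0.9],[0,0,0,0,0,0,0.9],[0,0,0,0,0,0,0.9],[0,0,0,0,0,0,0.9],[0,0,0,0,0,0,0.9],[0,0,0,0,0,0,0.9]]' 90
```

```text
clock: 4.75
tcp_pos: [0.6276, -0.3154, 0.0404]
orientation: [-0.0, 0.77, 0.638, 0.0]
wrist_force: [-0.2, 1.7, 2.3]
finger_gap: 0.0137
```

```bash
python3 -m inch '[[0,0,0,0,0,0,0.9],[0,0,0,0,0,0,0.9]]'
python3 - <<'E'
from h import *
st=env.get_state();im=snap('wrist','w5.png');print(st['tcp_pos'],st['wrist_force'],st['ft_torque'],st['finger_gap'])
E
```

```text
clock: 4.95
tcp_pos: [0.6276, -0.3155, 0.0404]
orientation: [0.0, 0.77, 0.638, 0.0]
wrist_force: [-1.0, 0.6, 2.7]
finger_gap: 0.0138
[ 0.62757209 -0.31546498  0.04042796] [-0.98253904  0.60973392  2.65092293] [ 0.17234849  0.10347217 -0.04404079] 0.013849050472869788
```

View pics/w5.png

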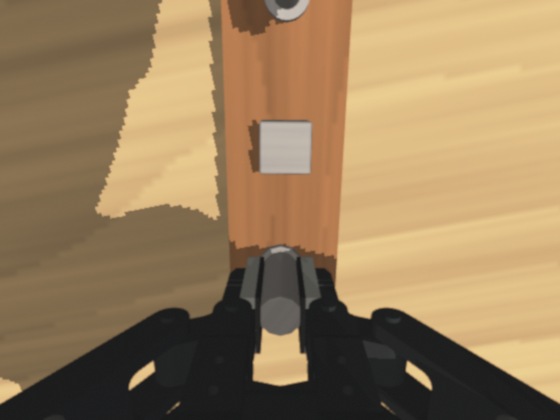

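The pin is held between the pads, with its top at (280,315). I'll lift slowly.

```bash
python3 -m inch '[[0,0,0,0,0,-0.15,0.9],[0,0,0,0,0,-0.25,0.9],[0,0,0,0,0,-0.4,0.9],[0,0,0,0,0,-0.5,0.9],[0,0,0,0,0,-0.5,0.9],[0,0,0,0,0,-0.5,0.9],[0,0,0,0,0,0,0.9],[0,0,0,0,0,0,0.9]]'
python3 - <<'E'
from h import *
st=env.get_state();snap('side','s6.png');im=snap('wrist','w6.png');print(st['tcp_pos'],st['wrist_force'],st['finger_gap'])
s=snap('scene','c6.png')[:,:,::-1];d=cv2.imread('pics/side'[:0]+'pics/s6.png')
p=proj('scene',st['tcp_pos']).astype(int);q=proj('side',st['tcp_pos']).astype(int);print(p,q)
f=lambda i,c:cv2.resize(i[c[1]-35:c[1]+35,c[0]-35:c[0]+35],(400,400),interpolation=cv2.INTER_CUBIC)
cv2.imwrite('pics/z6.png',np.hstack([f(s,p),f(d,q)]))
E
```

```text
clock: 5.8
tcp_pos: [0.628, -0.316, 0.1564]
orientation: [0.001, 0.77, 0.638, 0.0]
wrist_force: [0.0, -0.7, -0.9]
finger_gap: 0.014
[ 0.62798026 -0.31598906  0.15643648] [ 0.01632773 -0.72179973 -0.90338282] 0.014010800441948659
[189 276] [240 123]
```

View pics/z6.png

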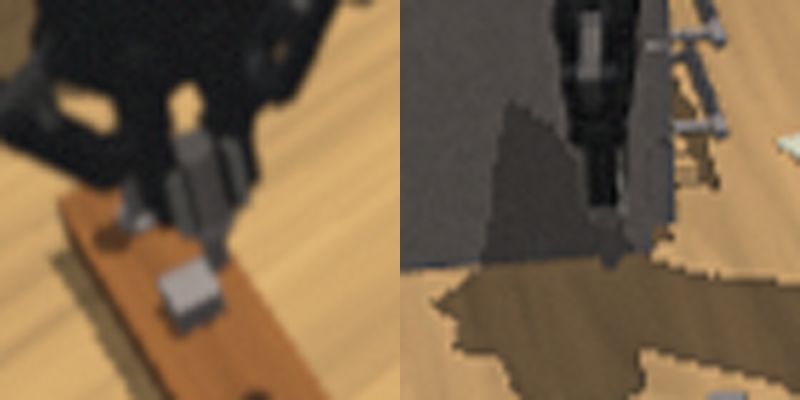

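Run:
```python
from h import *
st=env.get_state();im=cv2.imread('pics/w6.png')
cv2.imwrite('pics/z7.png',cv2.resize(im[240:360,200:360],(800,600),interpolation=cv2.INTER_CUBIC))
t=st['tcp_pos'];print(proj('wrist',[t[0],t[1],t[2]+.0336],st),proj('wrist',[t[0],t[1],t[2]-.0364],st))
```

```text
[277.94048088 320.54400924] [278.49547075 245.36206772]
```

View pics/z7.png

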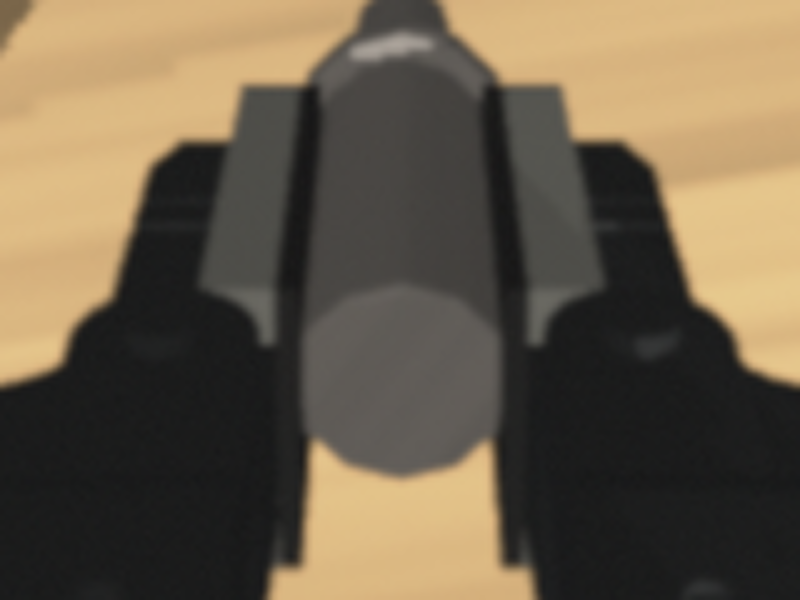

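Run:
```python
import cv2
im=cv2.imread('pics/w6.png')
cv2.imwrite('pics/z8.png',cv2.resize(im[215:295,230:330],(800,640),interpolation=cv2.INTER_CUBIC)[:600])
```

```text
(no output)
```

View pics/z8.png

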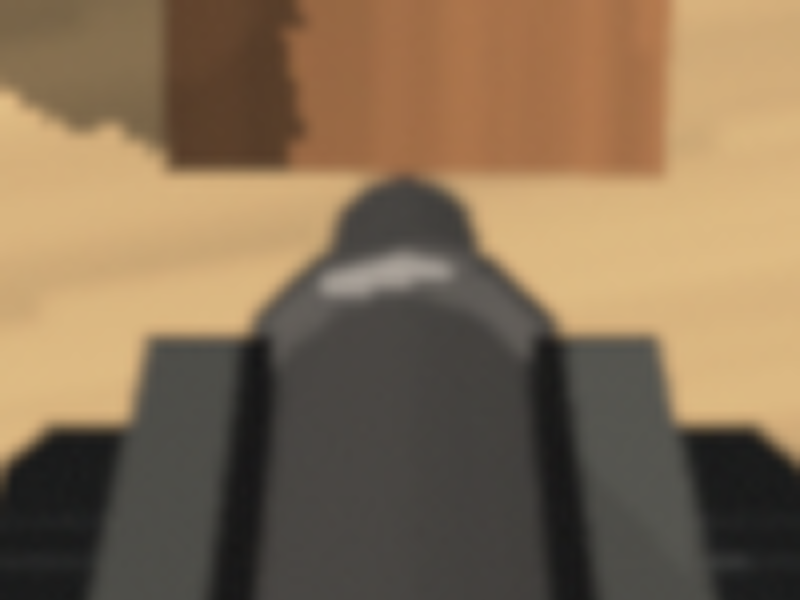

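Run:
```python
from h import *
st=env.get_state();c=np.array(env.calibration('wrist')['hand_eye']);K,_=cam('wrist');Mi=np.linalg.inv(c)
def pr(p):
    q=K@(Mi[:3,:3]@np.array(p)+Mi[:3,3]);return q[:2]/q[2]
# offsets in tool frame; z forward (down)
for dy in (0,-.001,-.002,-.003):
    o=[]
    for r,h in((.0028,.0364),(.005,.0324),(.010,.0104),(.010,.0064),(.008,-.0336)):
        cc=[pr([.001+r*np.cos(a),dy+r*np.sin(a),h]) for a in np.linspace(0,6.28,60)]
        cc=np.array(cc);o.append((cc[:,0].mean().round(1),cc[:,1].min().round(1),cc[:,1].max().round(1)))
    print(dy,o)
```

```text
0 [(np.float64(280.5), np.float64(240.4), np.float64(250.0)), (np.float64(280.6), np.float64(239.2), np.float64(256.8)), (np.float64(280.8), np.float64(246.5), np.float64(285.3)), (np.float64(280.9), np.float64(249.9), np.float64(289.5)), (np.float64(281.1), np.float64(300.6), np.float64(340.2))]
-0.001 [(np.float64(280.5), np.float64(238.6), np.float64(248.3)), (np.float64(280.6), np.float64(237.5), np.float64(255.1)), (np.float64(280.8), np.float64(244.4), np.float64(283.5)), (np.float64(280.9), np.float64(247.8), np.float64(287.6)), (np.float64(281.1), np.float64(298.0), np.float64(337.8))]
-0.002 [(np.float64(280.5), np.float64(236.9), np.float64(246.6)), (np.float64(280.6), np.float64(235.7), np.float64(253.3)), (np.float64(280.8), np.float64(242.4), np.float64(281.6)), (np.float64(280.9), np.float64(245.7), np.float64(285.7)), (np.float64(281.1), np.float64(295.5), np.float64(335.4))]
-0.003 [(np.float64(280.5), np.float64(235.1), np.float64(244.9)), (np.float64(280.6), np.float64(233.9), np.float64(251.6)), (np.float64(280.8), np.float64(240.4), np.float64(279.7)), (np.float64(280.9), np.float64(243.7), np.float64(283.7)), (np.float64(281.1), np.float64(292.9), np.float64(333.0))]
```

```bash
python3 -m inch '[[0,0,0,0.4,-0.13,0,0.9],[0,0,0,0.835,-0.276,0,0.9],[0,0,0,0.835,-0.276,0,0.9],[0,0,0,0.835,-0.276,0,0.9],[0,0,0,0.835,-0.276,0,0.9],[0,0,0,0.835,-0.276,0,0.9],[0,0,0,0.835,-0.276,0,0.9],[0,0,0,0.835,-0.276,0,0.9],[0,0,0,0.835,-0.276,0,0.9],[0,0,0,0.835,-0.276,0,0.9],[0,0,0,0.435,-0.146,0,0.9],[0,0,0,0,0,0,0.9]]'; python3 -m inch '[[0,0,0,0,0,0.4,0.9],[0,0,0,0,0,0.3,0.9],[0,0,0,0,0,0,0.9],[0,0,0,0,0,0,0.9]]'
python3 - <<'E'
from h import *
st=env.get_state();im=snap('wrist','w9.png');print(st['tcp_pos'],st['orientation'],st['wrist_force'])
cv2.imwrite('pics/z9.png',cv2.resize(im[200:320,200:360,::-1],(800,600),interpolation=cv2.INTER_CUBIC))
for p in [(.5635,.082,.058),(.568,.121,.069),(.622,.096,.069)]: print(proj('wrist',p,st))
E
```

```text
clock: 7.15
tcp_pos: [0.5677, 0.1234, 0.1541]
orientation: [-0.001, 0.768, 0.64, -0.001]
wrist_force: [0.1, 0.2, -0.7]
finger_gap: 0.0136
clock: 7.55
tcp_pos: [0.5689, 0.1195, 0.1197]
orientation: [-0.0, 0.77, 0.638, -0.001]
wrist_force: [-0.6, -0.1, -0.2]
finger_gap: 0.0136
[0.56890469 0.11948359 0.11970439] [-4.53757502e-04  7.70201682e-01  6.37799795e-01 -7.65176460e-04] [-0.63136779 -0.14008922 -0.21739454]
[216.63843107 232.16004752]
[280.99076942 234.04774913]
[257.66939444 321.12060345]
```

View pics/z9.png

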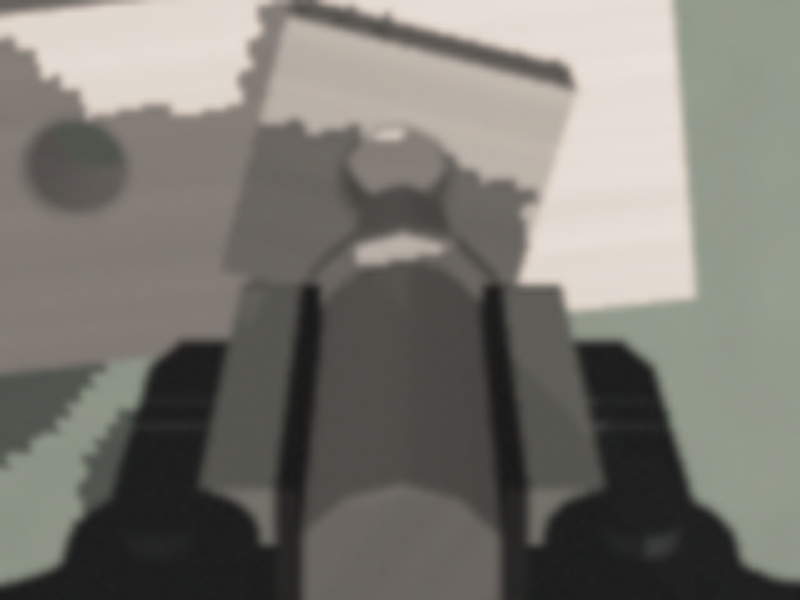

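The eye's rim is centred at about (279.6,234.5), the hole at (215.2,233.2), and the pin tip is right above the eye.

Run:
```python
from h import *
st=env.get_state();c=np.array(env.calibration('wrist')['hand_eye']);K,_=cam('wrist');Mi=np.linalg.inv(c)
def pr(p):
    q=K@(Mi[:3,:3]@np.array(p)+Mi[:3,3]);return q[:2]/q[2]
print(pr([.001,-.0015,.0507]))
e=onplane('wrist',(279.6,234.5),.069);h=onplane('wrist',(215.2,233.2),.058)
q=st['orientation'];c=R.from_quat([q[1],q[2],q[3],q[0]]).as_matrix()
m=(h+e)[:2]/2;L=np.hypot(*(h-e)[:2])/2;v=(e-h)[:2]/(2*L);n=np.array([v[1],-v[0]]);print('pivot',m+n*np.sqrt(.06**2-L*L),'angle',2*np.arcsin(L/.06))
print(e,h,c.T@(e-st['tcp_pos']))
```

```text
[280.38153888 233.37793989]
pivot [0.62332885 0.0946731 ] angle 0.6713097975014889
[0.56906118 0.12026646 0.069     ] [0.56491748 0.08095775 0.058     ] [ 0.00054822 -0.00054282  0.05141721]
```

```bash
python3 -m inch '[[0,0,0,-0.01,0.018,0.1,0.9],[0,0,0,0,0,0.1,0.9],[0,0,0,0,0,0.06,0.9],[0,0,0,0,0,0.04,0.9],[0,0,0,0,0,0.04,0.9],[0,0,0,0,0,0,0.9]]'; python3 -c "
from h import *
print(env.get_state()['wrist_force'],env.get_state()['ft_torque'])"
```

```text
clock: 8.2
tcp_pos: [0.5699, 0.1197, 0.103]
orientation: [-0.0, 0.77, 0.638, -0.0]
wrist_force: [-0.3, 0.3, -0.3]
finger_gap: 0.0134
[-0.29403211  0.27671264 -0.2992726 ] [-0.00448797  0.05751549 -0.0841416 ]
```

```bash
python3 -m inch '[[0,0,0,0,0,0.04,0.9],[0,0,0,0,0,0.04,0.9],[0,0,0,0,0,0.03,0.9],[0,0,0,0,0,0,0.9],[0,0,0,0,0,0,0.9]]'
python3 - <<'E'
from h import *
st=env.get_state();im=snap('wrist','w10.png');print(st['tcp_pos'],st['wrist_force'],st['ft_torque'])
cv2.imwrite('pics/z10.png',cv2.resize(im[200:320,200:360,::-1],(800,600),interpolation=cv2.INTER_CUBIC))
E
```

```text
clock: 8.7
tcp_pos: [0.5701, 0.1196, 0.0977]
orientation: [0.0, 0.77, 0.638, -0.0]
wrist_force: [1.0, -0.0, -1.1]
finger_gap: 0.0139
[0.57011633 0.11959717 0.09771661] [ 1.03785442 -0.03880448 -1.06034952] [-0.21114719 -0.05365872  0.03852763]
```

View pics/z10.png

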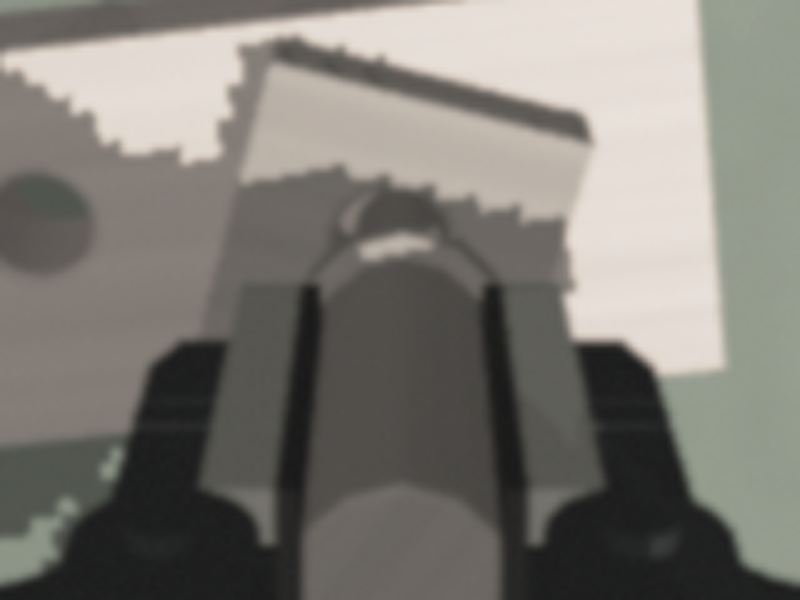

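The pin is through the eye: its shank sits inside the rim at about (280,242), touching the right side slightly. Next I'll work out the arc.

Run:
```python
from h import *
st=env.get_state();q=st['orientation'];c=R.from_quat([q[1],q[2],q[3],q[0]]).as_matrix()
P=np.array([.6233,.0947]);off=(c@[.001,-.0015,0])[:2]
tip=st['tcp_pos'][:2]+off;d=tip-P;a0=np.arctan2(d[1],d[0]);print(np.hypot(*d),a0,'hole ang',np.arctan2(-.0137,-.0584)%6.283-a0)
def pos(t):return P+.0601*np.array([np.cos(a0+t),np.sin(a0+t)])-off
prev=st['tcp_pos'][:2]
for t in np.r_[np.arange(.05,.68,.062),.67]:
    n=pos(t);w=c.T@[*(n-prev),0]/.05;print(round(t,3),w[:2].round(3),n.round(4));prev=n
```

```text
0.06041405249158234 2.694570901776153 hole ang 0.6772589179622339
0.05 [-0.06  -0.008] [0.5692 0.1167]
0.112 [-0.073 -0.013] [0.5678 0.1132]
0.174 [-0.074 -0.009] [0.5667 0.1096]
0.236 [-0.074 -0.004] [0.5658 0.106 ]
0.298 [-0.075  0.   ] [0.5652 0.1024]
0.36 [-0.074  0.005] [0.5647 0.0987]
0.422 [-0.074  0.01 ] [0.5645 0.0949]
0.484 [-0.073  0.014] [0.5645 0.0912]
0.546 [-0.072  0.019] [0.5648 0.0875]
0.608 [-0.071  0.023] [0.5653 0.0838]
0.67 [-0.069  0.028] [0.566  0.0801]
0.67 [0. 0.] [0.566  0.0801]
```

```bash
python3 -m inch '[[0,0,0,-0.06,-0.008,0,0.9],[0,0,0,-0.073,-0.013,0,0.9],[0,0,0,-0.074,-0.009,0,0.9],[0,0,0,-0.074,-0.004,0,0.9],[0,0,0,-0.075,0,0,0.9],[0,0,0,0,0,0,0.9]]' 110;  python3 -c "
from h import *
print(env.get_state()['wrist_force'],env.get_state()['ft_torque'])"
```

```text
clock: 9.35
tcp_pos: [0.5654, 0.1023, 0.098]
orientation: [0.0, 0.77, 0.638, 0.0]
wrist_force: [1.2, 4.5, -0.8]
finger_gap: 0.0131
[ 1.1710338   4.46235491 -0.80954749] [ 0.91504782 -0.44719201  0.00830255]
```

```bash
python3 -m inch '[[0,0,0,-0.074,0.005,0,0.9],[0,0,0,-0.074,0.01,0,0.9],[0,0,0,-0.073,0.014,0,0.9],[0,0,0,-0.072,0.019,0,0.9],[0,0,0,-0.071,0.023,0,0.9],[0,0,0,0,0,0,0.9],[0,0,0,0,0,0,0.9]]';  python3 - <<'E'
from h import *
st=env.get_state();im=snap('wrist','w11.png');print(st['tcp_pos'],st['wrist_force'],st['ft_torque'])
cv2.imwrite('pics/z11.png',cv2.resize(im[200:320,200:360,::-1],(800,600),interpolation=cv2.INTER_CUBIC))
E
```

```text
clock: 10.05
tcp_pos: [0.5652, 0.0845, 0.098]
orientation: [-0.001, 0.77, 0.638, 0.001]
wrist_force: [1.1, 5.1, -0.8]
finger_gap: 0.0135
[0.56518151 0.08450633 0.09802367] [ 1.13869649  5.11120926 -0.76535187] [ 1.31345189 -0.29052949  0.0316185 ]
```

View pics/z11.png

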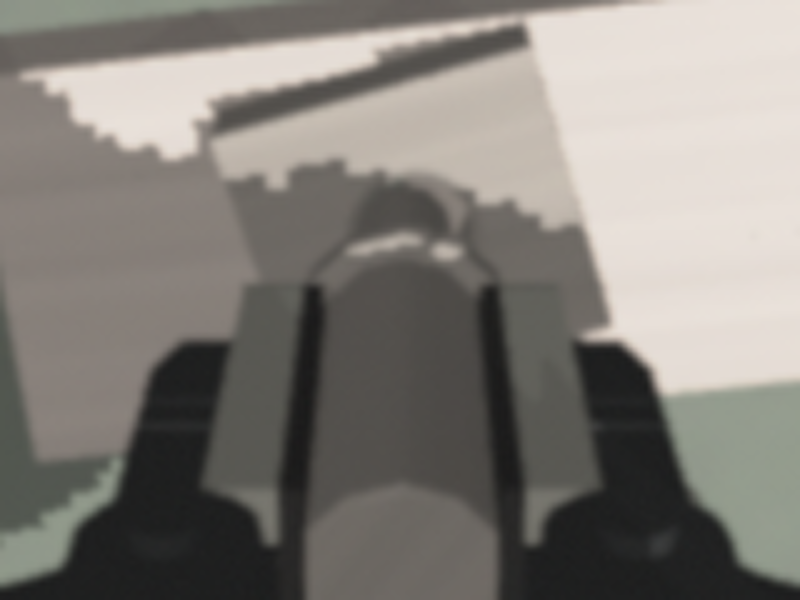

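```bash
python3 -m inch '[[0,0,0,-0.05,0.018,0,0.9],[0,0,0,-0.045,0.018,0,0.9],[0,0,0,0,0,0,0.9],[0,0,0,0,0,0,0.9]]';  python3 - <<'E'
from h import *
st=env.get_state();print(st['tcp_pos'],st['wrist_force'],st['ft_torque'])
E
```

```text
clock: 10.5
tcp_pos: [0.5659, 0.0797, 0.098]
orientation: [-0.001, 0.77, 0.638, 0.0]
wrist_force: [0.7, 5.8, 0.4]
finger_gap: 0.0132
[0.56590712 0.07971128 0.0979681 ] [0.71887078 5.79275077 0.39575533] [ 1.43620867 -0.19219917  0.00234701]
```

Now I'll feel downwards in small steps.

```bash
python3 -m inch '[[0,0,0,0,0,0.03,0.9],[0,0,0,0,0,0.03,0.9],[0,0,0,0,0,0,0.9]]';  python3 - <<'E'
from h import *
st=env.get_state();print(st['tcp_pos'],st['wrist_force'],st['ft_torque'])
E
python3 -m inch '[[0,0,0,0,0,0.02,0.9],[0,0,0,0,0,0.02,0.9],[0,0,0,0,0,0,0.9]]';  python3 - <<'E'
from h import *
st=env.get_state();print(st['tcp_pos'],st['wrist_force'],st['ft_torque'])
E
```

```text
clock: 10.8
tcp_pos: [0.5656, 0.0797, 0.0951]
orientation: [-0.001, 0.77, 0.638, 0.0]
wrist_force: [0.8, 6.3, 2.5]
finger_gap: 0.0134
[0.56562877 0.07968356 0.0950956 ] [0.83485406 6.30984273 2.48448828] [ 1.3491964   0.0383441  -0.04915508]
clock: 11.1
tcp_pos: [0.5656, 0.0797, 0.0932]
orientation: [-0.001, 0.77, 0.638, 0.0]
wrist_force: [-0.3, 5.7, 1.3]
finger_gap: 0.0131
[0.56563551 0.07970755 0.09322254] [-0.31147441  5.66962489  1.30141736] [1.34417863 0.10458103 0.00292884]
```

```bash
python3 -m inch '[[0,0,0,0,0,0.02,0.9],[0,0,0,0,0,0.02,0.9],[0,0,0,0,0,0,0.9]]';  python3 - <<'E'
from h import *
st=env.get_state();print(st['tcp_pos'],st['wrist_force'],st['ft_torque'])
E
python3 -m inch '[[0,0,0,0,0,0.02,0.9],[0,0,0,0,0,0.02,0.9],[0,0,0,0,0,0,0.9]]';  python3 - <<'E'
from h import *
st=env.get_state();print(st['tcp_pos'],st['wrist_force'],st['ft_torque'])
E
```

```text
clock: 11.4
tcp_pos: [0.5656, 0.0797, 0.0912]
orientation: [-0.001, 0.77, 0.638, 0.0]
wrist_force: [-0.9, 5.3, 2.1]
finger_gap: 0.0137
[0.56561508 0.07969096 0.09122681] [-0.89686282  5.26745444  2.12387478] [ 1.29231799  0.09533131 -0.04275029]
clock: 11.7
tcp_pos: [0.5656, 0.0797, 0.0892]
orientation: [-0.001, 0.77, 0.638, 0.0]
wrist_force: [-0.1, 5.5, 1.9]
finger_gap: 0.0136
[0.5656229  0.07969112 0.08923423] [-0.13533006  5.46026095  1.94002133] [1.30133005 0.06894107 0.03156368]
```

The tip is 5 mm below the plate's top with only about 2 N, so it is in the hole. I'll continue down.

```bash
python3 -m inch '[[0,0,0,0,0,0.03,0.9],[0,0,0,0,0,0.03,0.9],[0,0,0,0,0,0.03,0.9],[0,0,0,0,0,0.03,0.9],[0,0,0,0,0,0,0.9]]';  python3 - <<'E'
from h import *
st=env.get_state();print(st['wrist_force'],st['ft_torque'])
E
python3 -m inch '[[0,0,0,0,0,0.03,0.9],[0,0,0,0,0,0.02,0.9],[0,0,0,0,0,0,0.9]]';  python3 - <<'E'
from h import *
st=env.get_state();print(st['tcp_pos'],st['wrist_force'],st['ft_torque'])
E
```

```text
clock: 12.2
tcp_pos: [0.5656, 0.0797, 0.0831]
orientation: [-0.001, 0.77, 0.638, 0.0]
wrist_force: [-0.8, 6.0, 0.7]
finger_gap: 0.0134
[-0.79934711  5.98023171  0.73035812] [ 1.25824537  0.02111521 -0.03519855]
clock: 12.5
tcp_pos: [0.5656, 0.0797, 0.0807]
orientation: [-0.001, 0.77, 0.638, 0.0]
wrist_force: [-0.3, 6.0, 1.8]
finger_gap: 0.0137
[0.56560882 0.07968005 0.08067566] [-0.25449882  6.04052587  1.83889472] [ 1.24389003  0.07506998 -0.01454651]
```

```bash
python3 -m inch '[[0,0,0,0,0,0.02,0.9],[0,0,0,0,0,0.01,0.9],[0,0,0,0,0,0,0.9]]';  python3 - <<'E'
from h import *
st=env.get_state();print(st['tcp_pos'],st['wrist_force'],st['ft_torque'])
im=snap('wrist','w12.png')
cv2.imwrite('pics/z12.png',cv2.resize(im[200:320,200:360,::-1],(800,600),interpolation=cv2.INTER_CUBIC))
E
```

```text
clock: 12.8
tcp_pos: [0.5656, 0.0796, 0.0794]
orientation: [-0.001, 0.77, 0.638, 0.0]
wrist_force: [-1.2, 5.6, 3.0]
finger_gap: 0.0138
[0.56564196 0.07961124 0.07944117] [-1.17006502  5.60737657  3.03715623] [1.20148436 0.17449304 0.00624605]
```

View pics/z12.png

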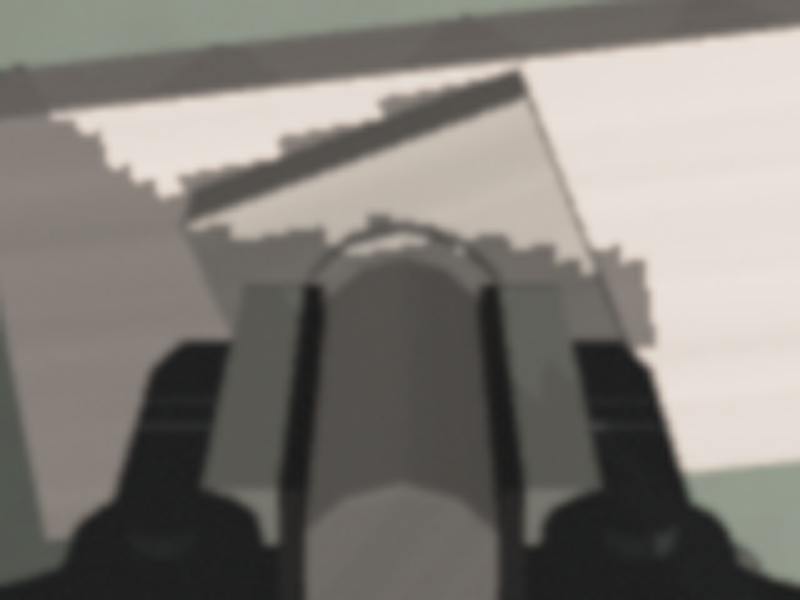

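```bash
python3 -m inch '[[0,0,0,0,0,0.01,0.9],[0,0,0,0,0,0,0.9],[0,0,0,0,0,0,0.9]]';  python3 - <<'E'
from h import *
st=env.get_state();print(st['tcp_pos'],st['wrist_force'],st['ft_torque'])
E
python3 -m inch '[[0,0,0,0,0,0.01,0.9],[0,0,0,0,0,0,0.9],[0,0,0,0,0,0,0.9]]';  python3 - <<'E'
from h import *
st=env.get_state();print(st['tcp_pos'],st['wrist_force'],st['ft_torque'])
E
```

```text
clock: 13.15
tcp_pos: [0.5657, 0.0796, 0.0794]
orientation: [-0.0, 0.77, 0.638, 0.0]
wrist_force: [-2.1, 5.4, 6.9]
finger_gap: 0.0135
[0.5656877  0.07956296 0.07937075] [-2.05044963  5.4197022   6.8799282 ] [1.11941552 0.42451839 0.00847953]
clock: 13.45
tcp_pos: [0.5657, 0.0795, 0.0793]
orientation: [-0.0, 0.77, 0.638, 0.0]
wrist_force: [-2.6, 5.7, 8.9]
finger_gap: 0.0133
[0.56573845 0.07952396 0.07933038] [-2.63141692  5.71682612  8.9237652 ] [ 1.10950822  0.62445321 -0.0337551 ]
```

The collar sits on the lever: force rises at TCP z 0.0794, exactly the predicted home height. The gripper still carries the spring load of about 5.6 N. I'll ease it onto the hole wall before opening so nothing snaps.

```bash
python3 -m inch '[[0,0,0,0.006,-0.001,-0.005,0.9],[0,0,0,0.006,-0.001,-0.005,0.9],[0,0,0,0,0,0,0.9]]';  python3 - <<'E'
from h import *
st=env.get_state();print(st['tcp_pos'],st['wrist_force'],st['ft_torque'])
E
python3 -m inch '[[0,0,0,0.006,-0.001,0,0.9],[0,0,0,0.006,-0.001,0,0.9],[0,0,0,0,0,0,0.9]]';  python3 - <<'E'
from h import *
st=env.get_state();print(st['tcp_pos'],st['wrist_force'],st['ft_torque'])
E
```

```text
clock: 13.75
tcp_pos: [0.5656, 0.08, 0.0794]
orientation: [-0.0, 0.77, 0.638, 0.0]
wrist_force: [-2.5, 4.8, 6.8]
finger_gap: 0.0132
[0.5655895  0.08002993 0.07937275] [-2.49091993  4.81773626  6.75524981] [ 0.99878654  0.46735891 -0.00675913]
clock: 14.05
tcp_pos: [0.5655, 0.0805, 0.0794]
orientation: [-0.0, 0.77, 0.638, -0.0]
wrist_force: [-2.8, 3.3, 5.8]
finger_gap: 0.0133
[0.56550714 0.08048086 0.07935368] [-2.78611645  3.32757816  5.76212252] [ 0.93695535  0.50715981 -0.04502484]
```

```bash
python3 -m inch '[[0,0,0,0.006,-0.005,0,0.9],[0,0,0,0.006,-0.005,0,0.9],[0,0,0,0,0,0,0.9]]';  python3 - <<'E'
from h import *
st=env.get_state();print(st['tcp_pos'],st['wrist_force'],st['ft_torque'])
E
python3 -m inch '[[0,0,0,0.006,-0.005,0,0.9],[0,0,0,0.006,-0.005,0,0.9],[0,0,0,0,0,0,0.9]]';  python3 - <<'E'
from h import *
st=env.get_state();print(st['tcp_pos'],st['wrist_force'],st['ft_torque'])
E
```

```text
clock: 14.35
tcp_pos: [0.5654, 0.0806, 0.0794]
orientation: [0.0, 0.77, 0.638, -0.0]
wrist_force: [-1.8, 2.9, 7.1]
finger_gap: 0.0134
[0.56544683 0.08059909 0.07938181] [-1.81152151  2.91068475  7.0872798 ] [0.51357136 0.35033232 0.0027568 ]
clock: 14.65
tcp_pos: [0.5654, 0.0807, 0.0794]
orientation: [0.001, 0.77, 0.638, -0.0]
wrist_force: [-0.7, 1.5, 5.3]
finger_gap: 0.0133
[0.56540002 0.08070957 0.07940272] [-0.67224459  1.53401576  5.28794327] [0.19964364 0.21571513 0.03072091]
```

```bash
python3 -m inch '[[0,0,0,0.006,-0.002,0,0.9],[0,0,0,0.005,-0.002,-0.005,0.9],[0,0,0,0,0,0,0.9]]';  python3 - <<'E'
from h import *
st=env.get_state();print(st['tcp_pos'],st['wrist_force'],st['ft_torque'])
E
```

```text
clock: 14.95
tcp_pos: [0.5653, 0.0809, 0.0794]
orientation: [0.001, 0.77, 0.638, -0.001]
wrist_force: [-1.1, -1.9, 6.8]
finger_gap: 0.0133
[0.56534824 0.08086138 0.07938182] [-1.11451991 -1.94335256  6.80271894] [-0.51027886  0.30340966  0.03405845]
```

```bash
python3 -m inch '[[0,0,0,-0.003,0,0,0.9],[0,0,0,0,0,0,0.9],[0,0,0,0,0,0,0.9]]' 20;  python3 - <<'E'
from h import *
st=env.get_state();print(st['tcp_pos'],st['wrist_force'],st['ft_torque'],st['finger_gap'])
E
python3 -m inch '[[0,0,0,0,0,0,0.8],[0,0,0,0,0,0,0.76],[0,0,0,0,0,0,0.7],[0,0,0,0,0,0,0.6],[0,0,0,0,0,0,0.5],[0,0,0,0,0,0,0.5]]';  python3 - <<'E'
from h import *
st=env.get_state();print(st['tcp_pos'],st['wrist_force'],st['ft_torque'])
im=snap('wrist','w13.png')
cv2.imwrite('pics/z13.png',cv2.resize(im[200:380,160:400,::-1],(800,600),interpolation=cv2.INTER_CUBIC))
E
```

```text
clock: 15.25
tcp_pos: [0.5653, 0.0809, 0.0794]
orientation: [0.001, 0.77, 0.638, -0.0]
wrist_force: [-1.7, -1.9, 6.4]
finger_gap: 0.0134
[0.56534811 0.080875   0.07936451] [-1.68286374 -1.85778784  6.44773647] [-0.4514167  0.2909937 -0.0446387] 0.013406085418383474
clock: 15.85
tcp_pos: [0.5652, 0.082, 0.0784]
orientation: [-0.0, 0.77, 0.638, -0.0]
wrist_force: [0.4, -0.5, -0.0]
finger_gap: 0.0426
[0.56524691 0.08197005 0.07844402] [ 0.40471925 -0.54751832 -0.00831592] [ 0.02767009 -0.04954935 -0.03276013]
```

View pics/z13.png

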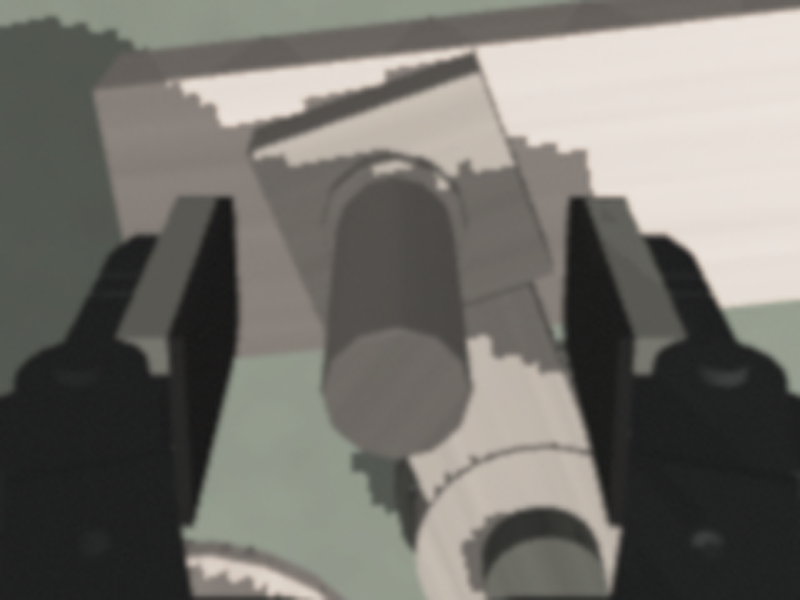

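The lever is held and the pin stands upright, collar on the lever, with the fingers clear on both sides. I'll retreat straight up.

```bash
python3 -m inch '[[0,0,0,0,0,-0.2,0.5],[0,0,0,0,0,-0.4,0.5],[0,0,0,0,0,-0.6,0.5],[0,0,0,0,0,-0.6,0.5],[0,0,0,0,0,-0.6,0.5],[0,0,0,0,-0.5,-0.2,0.5],[0,0,0,0,-0.6,0,0.5],[0,0,0,0,-0.6,0,0.5],[0,0,0,0,0,0,0.5],[0,0,0,0,0,0,0.5]]';  python3 - <<'E'
from h import *
st=env.get_state();print(st['tcp_pos'],st['wrist_force'])
im=snap('wrist','w14.png');s=snap('scene','c14.png');d=snap('side','s14.png')
f=lambda i,x,y,w,h:cv2.resize(i[y:y+h,x:x+w,::-1],(400,300),interpolation=cv2.INTER_CUBIC)
cv2.imwrite('pics/z14.png',np.vstack([np.hstack([f(s,250,165,120,90),f(d,205,200,133,100)]),np.hstack([f(im,140,170,260,195),f(s,100,150,300,225)])]))
for z,n in((.113,'top'),(.071,'col')):
    p=(.565,.082,z);print(n,proj('wrist',p,st),proj('scene',p),proj('side',p))
E
```

```text
clock: 16.9
tcp_pos: [0.4819, 0.0978, 0.2097]
orientation: [0.001, 0.77, 0.638, 0.001]
wrist_force: [0.4, -0.4, -0.5]
finger_gap: 0.0426
[0.48190694 0.0978459  0.20966281] [ 0.37073687 -0.41851412 -0.4648888 ]
top [278.67513773 317.45596234] [299.16165439 188.40861449] [290.88246088 215.60841355]
col [278.80940956 290.05321672] [298.844367   200.21138194] [290.63258071 230.32413936]
```

View pics/z14.png

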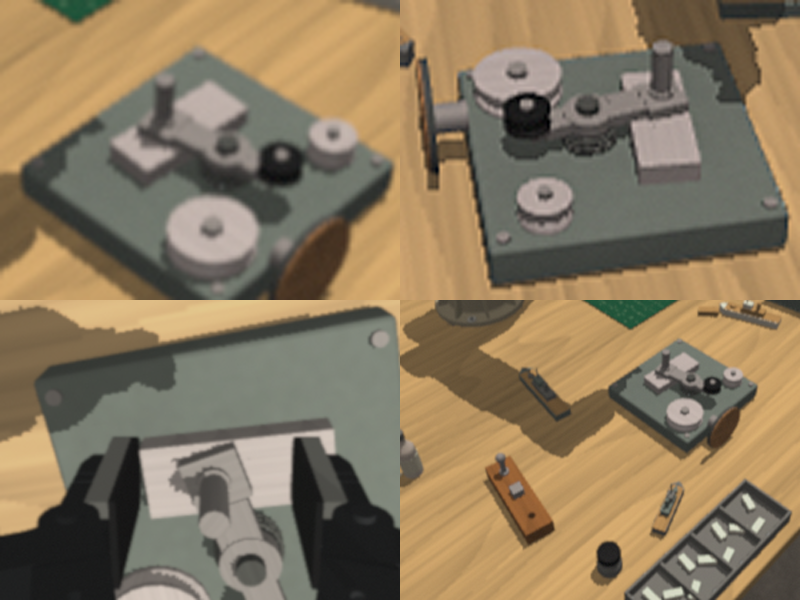

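View pics/w14.png

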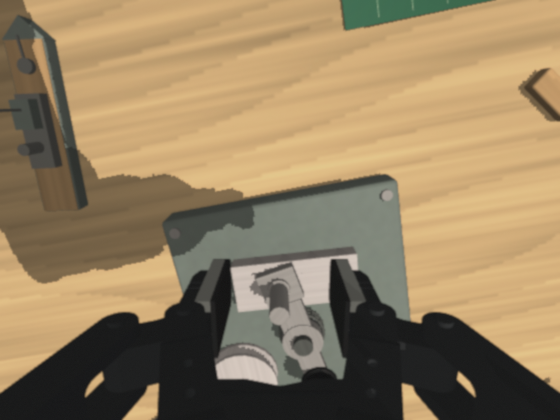

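The pin stands upright, with its top at (299,188.7) in the scene view against (299.2,188.4) predicted for fully home. The lever is held, the robot is clear, and the other items look undisturbed.

```bash
python3 -c "
from workcell import env
print(env.hand_in())"
```

```text
the job is handed in; nothing more can be done
None
```

The job is handed in: the locking pin is through the eye and fully home in the lock plate, and it holds the lever back at about 0.67 rad (from the measured hole position). The hand-in gave no verdict.

- **Pin and lever:** I took the pin from the block's +x end hole, put it through the eye and swung the lever along its arc. At the hole the pin slid in with about 2 N of vertical force. The collar met the lever at a tool height of 79.4 mm, which puts the tip 15 mm below the plate's top. I pressed to about 9 N there.
- **Release:** Before opening the fingers I eased the spring load (about 5.6 N) onto the hole wall. About 2 N of sideways force and 6 N of downward press remained when they opened, and the tool shifted about 1 mm. The lever's speed could not be measured, but it stayed held.
- **Last checks:**
  - The scene camera saw the pin's top at (299, 188.7), against (299.2, 188.4) predicted for fully home.
  - The pin looked upright, and the robot was clear of everything, with wrist force near zero.
  - The scriber, the key, the ships, the jar and the glue looked unmoved in the pictures; I did not measure them.
- **Disagreements:** Eye and hole positions from different cameras differed by 1–2 mm, within the stated calibration accuracy. The closed fingers read 13–14 mm on the 16 mm grip throughout. No check failed. The clock stood at about 17 s of the 67 s allowed.

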